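# Lock the walnut tasting case with the T-key

### The job

Take the black-handled T-key out of its round wooden stand, put its bit fully down into the recessed socket on top of the dark walnut case, and turn it clockwise (seen from above) until the black dot on the steel barrel has come round to the red mark, a sixth of a turn on from the white mark. Leave the key standing upright in that socket and let go. Do not turn the lock of the pale pine case.

Things in the scene. Friction and masses are not known exactly. Their poses are not given: they have to be found in the camera images.
- tee_key: (Sizes in mm.) Loose upright T-key, 0.25 kg, in a fixed stand 45 high. Origin: underside centre of its round collar (52 wide, 6 thick), which rests on the stand; z up. Black handle bar 72 long along x, 16 wide along y, at z 40 to 58; grip across y. Shank 16 thick. Bit below, z 0 to -24: stretched six-sided bar, 39 along x, 9 along y. Handle and bit are parallel; half-turn symmetric. Lift 30 to clear.
- walnut_socket (a point): (mm) Mouth centre of the socket in the steel barrel (74 wide) on the dark walnut case (124 square, barrel face 73 over the table). Stretched six-sided hole, 51 along x, 19 along y, 28 deep, lead-in 4; z up; turns with the barrel. Bit goes in long side along x, either way round, about 5 mm play each side; fully in, the key's origin is at this height. The equal pine case may swap places.
- walnut_barrel (a joint): Angle of the walnut case's barrel, rad, grows clockwise seen from above: 0 to 0.15 at the start (black dot by the white mark), 1.05 with the dot at the red mark, stop at 1.2. Light friction (0.06 N m), stays where left. Owing to the bit's play a key put in lined up turns about 0.33 rad before the barrel follows.
- pine_barrel (a joint): The same angle for the equal lock in the pale pine case, 0 at the start; leave it (under 0.2).

How it is judged:
By the outcome, as a careful person would: the job done as asked, in the order asked, and still so for the second after the job is handed in, with the robot touching nothing.
It also fails if it takes over 38 s, if anything falls off the work surface, if the arm or the gripper's body presses on something with over 40 N, if the wrist force passes 120 N, or if a joint passes its speed limit or range.

### The arm

A 6-joint arm with a two-finger parallel gripper is mounted at the origin on the work surface; the furniture and walls round the work are solid. World frame = base frame: x ahead of the robot, y to its left, z up, the work surface at z = 0. Lengths are in mm, angles in rad, forces in N, time in s.
With the tool pointing down it reaches from about 350 to 775 mm from the base axis. Payload 7.3 kg.
Tool frame: the origin (TCP) lies midway between the tips of the shut fingers; the grasp point (between the pads) lies 19 mm behind it (arm.grasp_offset is the distance from the TCP to the grasp point, in mm); z points along the fingers, y is the direction in which the jaws open and shut (so a half turn about z gives the same grasp; the last joint's range is limited). The gripper opens to 92 mm and grips with 3 to 60 N. Pads are 19 mm wide; open, the fingers measure 130 mm over their backs; the gripper's body (75 mm by 190 mm) begins 47 mm behind the grasp point.
Start: joints at [-0.146, 0.342, 1.524, -0, 1.275, -0.146], TCP at [525.019, 0.019, 226.741] pointing down, gripper open.
Joint ranges: [-2.53, 2.53], [-0.77, 2.02], [0.04, 2.7], [-1, 4.14], [0.28, 2.66], [-3.11, 3.11]. Speed limits (rad/s): [2.57, 2.57, 3.14, 3.14, 3.14, 3.14].

### API

Orientations are given as a unit quaternion [x, y, z, w].
In Python, from rig import sensors, optics, close_job, arm gives the robot as it stands.
- The arm moves only by the tool arm_command, never from a script. Its argument "deltas" is a list of rows, each a list of 7 numbers: the shift along the tool's x, y, z in units of 25 mm (1.0 is 25 mm), then the turn, a rotation vector about the tool's x, y, z in units of 6 degrees (1.0 is 6 degrees), then the opening, from 0 (shut) to 1 (fully open). A call has exactly 8 rows; each row shifts and turns the commanded pose from where the row before left it, along the tool's axes as they then stand; what a row does not reach is not made up. A row lasts 1/12 s, in which the tool goes at most 41.7 mm and 7.16 degrees, less where a joint would pass 70% of its speed; a pose out of reach is approached as far as the arm can. A call is refused whole if a number of a shift passes 1 or a number of a turn 1, either way. A call with a gripper value outside its range is refused whole. The fingers move at their own pace and stop on an object; "newtons" is the grip in N (left out, the last holds). Time passes only in rows, so rows that do not move let the fingers close, or fill a call up. It gives the time, the measured TCP pose, the force and the opening at its end, in the units of the state.
- sensors.sense(): the state, without advancing time (a new reading comes with each control period).
- optics.read_camera(name): name is "scene" or "side" or "wrist"; returns a dict with "pixels" (384x512x3 uint8, blue, green, red), "vfov" (degrees; the focal length in pixels is half the picture's height over the tangent of half this angle, whatever the lens; pixels are square), "cx", "cy" (the principal point, pixels), "k1" (the pictures are not rectified: a ray, as slopes to the right and down, at radius r is drawn at 1 + k1 r^2 times it, then the intrinsics apply), "rvec" (rotation vector, rad) and "tvec" (3), from world to camera coordinates, as OpenCV has them; the wrist camera has in their place "mount" (4x4, takes a point from camera to tool coordinates, whose origin is the TCP and whose axes are the flange's). Camera axes: x right, y down, z forward; pixel columns grow to the right and rows downward; lengths in mm; the calibration is good to about 2 mm. A picture is of the moment at which its call begins: read the wrist's pose just before it. There is no depth.
- close_job(): hands the job in, once; it reports no verdict.
The state is a dict: "time": time; "joints": joint angles; "dq": joint speeds; "effort": joint torques, N m; "ee_pos": TCP position; "eef_rot": TCP orientation; "ft_force": force on the tool from outside, world axes, zero at the start; "wrist_torque": the same for the moment, N m; "width": finger opening in mm.
Only numpy, scipy, OpenCV 4.12 (cv2) and the standard library are available. Lean on these libraries where they do the work, as an engineer would, in place of code of your own. Each camera call takes 0.05 s, during which the arm holds its last target. There are 200 camera calls.

## Working session

There is one attempt and no reset: what is moved stays moved. The work goes in short steps, Python scripts to look and compute and a tool call to move; the robot and the scene stay as the last step left them, time stands still between calls to the robot, and variables do not carry over. Pictures are saved under pics/ and viewed, about 8 in all and at most 12, crops included, and the job is handed in when it is done.

Besides the shell and the picture viewer there is one more tool, called after "Call:" as a command line: name --pt "numbers of a row" for each row, then --argument value for the rest. arm_command: Moves the arm, as the interface text tells. Its arguments: {"type":"object","properties":{"deltas":{"type":"array","items":{"type":"array","items":{"type":"number"}}},"newtons":{"type":"number"}},"required":["deltas"]}

```bash
mkdir -p pics; ls
cat > h.py <<'E'
import numpy as np, cv2
from scipy.spatial.transform import Rotation as R
from rig import sensors, optics, arm
def cam(name):
    s=sensors.sense(); c=optics.read_camera(name); im=c["pixels"]
    f=im.shape[0]/2/np.tan(np.radians(c["vfov"])/2)
    K=np.array([[f,0,c["cx"]],[0,f,c["cy"]],[0,0,1]]); D=np.array([c["k1"],0,0,0,0.])
    if name=="wrist":
        T=np.eye(4); T[:3,:3]=R.from_quat(s["eef_rot"]).as_matrix(); T[:3,3]=s["ee_pos"]
        W=T@np.array(c["mount"]); Rc=W[:3,:3]; o=W[:3,3]
    else:
        Rc=cv2.Rodrigues(np.array(c["rvec"],float))[0].T; o=-Rc@np.array(c["tvec"],float).ravel()
    return dict(im=im,K=K,D=D,R=Rc,o=o)
def onplane(c,uv,z):
    p=cv2.undistortPoints(np.array(uv,float).reshape(-1,1,2),c["K"],c["D"])[:,0]
    d=np.c_[p,np.ones(len(p))]@c["R"].T
    return c["o"]+d*((z-c["o"][2])/d[:,2])[:,None]
def project(c,P):
    rv=cv2.Rodrigues(c["R"].T)[0]; t=-c["R"].T@c["o"]
    return cv2.projectPoints(np.array(P,float).reshape(-1,1,3),rv,t,c["K"],c["D"])[0][:,0]
E
python3 - <<'E'
from h import *
s=sensors.sense(); print(s)
ims=[]
for n in ["scene","wrist","side"]:
    c=cam(n); print(n,c["o"],c["R"][:,2]); cv2.imwrite(f"pics/{n}0.png",c["im"]); ims.append(c["im"])
cv2.imwrite("pics/a.png",cv2.resize(ims[0],(800,600)))
cv2.imwrite("pics/b.png",np.hstack([cv2.resize(i,(400,300)) for i in ims[1:]]))
E
```

```text
pics
{'time': 0.0, 'joints': array([-1.45996670e-01,  3.42718488e-01,  1.52502855e+00, -1.61927796e-05,
        1.27539958e+00, -1.46016379e-01]), 'dq': array([-4.10904927e-04,  1.65952981e-03,  6.84923567e-04, -8.64893278e-05,
        8.17391903e-05, -2.04075905e-03]), 'effort': array([ 7.61924657e-04, -4.31245601e+01, -2.44219762e+01,  7.17750052e-02,
        5.59406646e-02, -1.04314388e-04]), 'ee_pos': array([5.24586005e+02, 7.99011603e-02, 2.26043139e+02]), 'eef_rot': array([ 7.07097929e-01,  7.07115207e-01, -4.69845256e-04, -6.18875620e-04]), 'ft_force': array([0.73905089, 0.60375641, 0.25833715]), 'wrist_torque': array([ 0.00150611,  0.01782909, -0.00708117]), 'width': 91.93431181775438}
scene [ 113.1932107  -750.7130018   623.46055585] [ 0.37146426  0.74092634 -0.55950198]
wrist [525.69826846  75.74431784 382.21944001] [-0.00121406 -0.28358849 -0.9589453 ]
side [ 184.58790232 -758.7519691   478.77113873] [ 0.33959887  0.81985663 -0.46098558]
```

View pics/a.png

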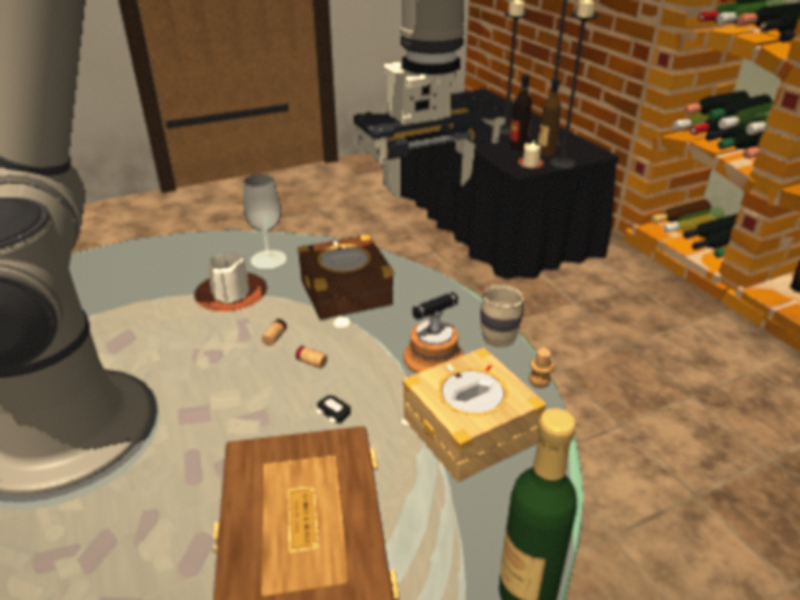

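View pics/b.png

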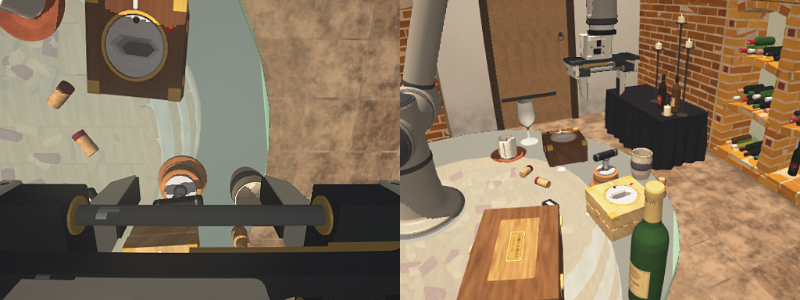

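The scene view shows the walnut case at about (345,270), the key in its stand at (435,330) and the pine case at (470,410), all in 800×600 pixels. In the wrist view the walnut barrel is at about (137,45) and the key at (182,190), in 400×300 pixels. Next I'll measure these.

Run:
```python
from h import *
c=cam("wrist"); im=c["im"]
print("barrel approx",onplane(c,[[175,58]],73))
s=cam("scene")
# handle black mask in scene
x0,y0,x1,y1=255,180,305,210
g=s["im"][y0:y1,x0:x1].max(axis=2)
m=(g<55).astype(np.uint8)
n,l,st,ce=cv2.connectedComponentsWithStats(m); k=1+st[1:,4].argmax(); print("handle",ce[k]+[x0,y0],st[k])
ys,xs=np.where(l==k); uv=[ce[k]+[x0,y0]]
print("handle centre z94",onplane(s,uv,94))
r=cv2.minAreaRect(np.c_[xs+x0,ys+y0].astype(np.float32)); print(r)
b=cv2.boxPoints(r); print(onplane(s,b,94))
P=np.hstack([cv2.resize(im[0:140,90:270],(0,0),fx=2.2,fy=2.2,interpolation=2)[:300], cv2.resize(s["im"][170:270,190:310],(0,0),fx=3.0,fy=3.0,interpolation=2)[:300]])
print(P.shape); cv2.imwrite("pics/c.png",P)
```

```text
barrel approx [[446.39699744 121.66948319  73.        ]]
handle [277.52095808 195.84431138] [ 10   9  25  15 167]
handle centre z94 [[489.96564481 -90.86618351  94.        ]]
((276.7586364746094, 196.39654541015625), (7.984899520874023, 25.997346878051758), 68.19859313964844)
[[ 459.43574436  -82.8031311    94.        ]
 [ 524.30096969  -73.3429203    94.        ]
 [ 515.7809291  -101.19629756   94.        ]
 [ 452.76062695 -109.54029544   94.        ]]
(300, 756, 3)
```

View pics/c.png

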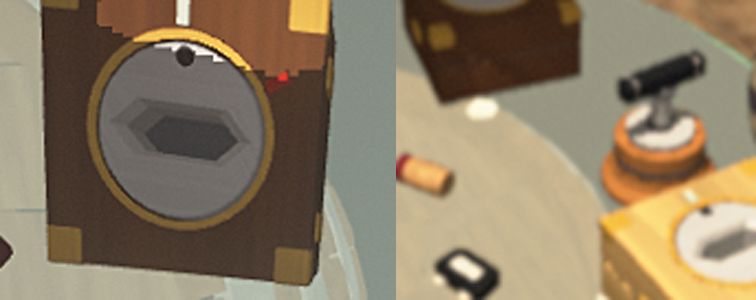

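The left crop shows the walnut barrel with its dot at about (185,56) by the white mark, the red mark at (283,80), and the socket rim tips at (112,122) and (250,142). The right crop shows the handle bar at about (660,75). I'll work out the orientation of both and the obstacles nearby.

Run:
```python
from h import *
c=cam("wrist"); s=cam("scene")
def w(p): return [[90+p[0]/2.2,p[1]/2.2]]
for n,p in dict(L=(112,122),R=(250,142),dot=(185,56),bt=(183,40),bb=(183,218),bl=(98,130),br=(266,130),red=(283,80),white=(183,10)).items():
    print(n,onplane(c,w(p),73)[0].round(1))
k=.64
for n,p,z in [("glassbase",(268,258),0),("tumbler",(500,340),0),("tumblertop",(503,297),80),("pine",(473,392),73),("stopper",(541,383),0),("stand base",(433,355),10)]:
    print(n,onplane(s,[[p[0]*k,p[1]*k]],z)[0].round(1))
# glass height: rim pixel, vertical above base
P=onplane(s,[[268*k,258*k]],0)[0]
for z in (120,150,180,210,240): print(z,(project(s,[P+[0,0,z]])/k).round(0))
d=cam("side"); # triangulate handle
x0,y0=240,185
g=d["im"][y0:220,x0:290].max(axis=2); m=(g<55).astype(np.uint8)
n,l,st,ce=cv2.connectedComponentsWithStats(m); q=1+st[1:,4].argmax(); print(ce[q]+[x0,y0],st[q], onplane(d,[ce[q]+[x0,y0]],94))
```

```text
L [413.2 124.3  73. ]
R [474.4 115.5  73. ]
dot [447.7 150.5  73. ]
bt [447.3 156.8  73. ]
bb [442.   83.1  73. ]
bl [406.6 121.   73. ]
br [481.8 120.5  73. ]
red [490.  140.8  73. ]
white [448.1 168.4  73. ]
glassbase [360.8 292.    0. ]
tumbler [603.9 -97.1   0. ]
tumblertop [600.7 -97.7  80. ]
pine [ 460.6 -245.4   73. ]
stopper [ 601.2 -204.4    0. ]
stand base [489.6 -94.5  10. ]
120 [[260. 198.]]
150 [[258. 181.]]
180 [[256. 165.]]
210 [[254. 147.]]
240 [[251. 129.]]
[264.13125 198.13125] [ 13   7  22  13 160] [[495.49967283 -89.44063875  94.        ]]
```

The barrel measures about 74 mm across, as it should. Its centre is near (444,120) and the socket yaw is about −8°. The key is near (491,−90) with a yaw of about +8°. I'll hover beside the key with the tool turned about 96° counter-clockwise.

Call:
arm_command --pt "-0.9 0 0 0 0 0 1" --pt "-0.9 0 0 0 0 0 1" --pt "-0.9 0 0 0 0 0 1" --pt "-0.9 0.2 0 0 0 0 1" --pt "0 0 0 0 0 -1 0.6" --pt "0 0 0 0 0 -1 0.6" --pt "0 0 0 0 0 -1 0.6" --pt "0 0 0 0 0 -1 0.6"

```text
time: 1.07
ee_pos: [530.0, -90.2, 226.7]
eef_rot: [0.543, 0.84, 0.0, -0.0]
ft_force: [-0.6, -0.1, 0.5]
width: 69.7
```

Call:
arm_command --pt "0 0 0 0 0 -1 0.6" --pt "0 0 0 0 0 -1 0.6" --pt "0 0 0 0 0 -1 0.6" --pt "0 0 0 0 0 -1 0.6" --pt "0 0 0 0 0 -1 0.6" --pt "0 0 0 0 0 -1 0.6" --pt "0 0 0 0 0 -1 0.6" --pt "0 0 0 0 0 -1 0.6"

```text
time: 1.73
ee_pos: [530.0, -89.9, 226.7]
eef_rot: [0.154, 0.988, 0.0, 0.0]
ft_force: [0.9, 1.0, 0.3]
width: 55.4
```

Call:
arm_command --pt "0 0 0 0 0 -1 0.6" --pt "0 0 0 0 0 -1 0.6" --pt "0 0 0 0 0 -1 0.6" --pt "0 0 0 0 0 -1 0.6" --pt "0 0 0 0 0 0 0.6" --pt "0 0 0 0 0 0 0.6" --pt "0 0 0 0 0 0 0.6" --pt "0 0 0 0 0 0 0.6"

```text
time: 2.4
ee_pos: [530.0, -90.0, 226.7]
eef_rot: [-0.051, 0.999, -0.0, 0.0]
ft_force: [-0.1, 0.3, 0.1]
width: 54.9
```

Run:
```python
from h import *
c=cam("wrist"); s=sensors.sense(); print(s["time"],s["ee_pos"].round(1),R.from_quat(s["eef_rot"]).as_matrix().round(3),s["joints"].round(2),s["width"])
uv=project(c,[[491,-90,94]])[0]; print(uv)
cv2.imwrite("pics/d.png",c["im"])
```

```text
2.45 [530.  -90.  226.7] [[-0.995 -0.103  0.   ]
 [-0.103  0.995  0.   ]
 [-0.     0.    -1.   ]] [-0.31  0.37  1.49  0.    1.29 -1.98] 55.36670224928041
[260.83705772 145.54986846]
```

View pics/d.png

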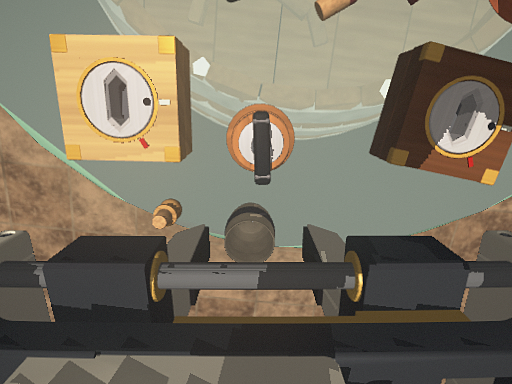

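The wrist view shows the handle bar upright at about (262,147), running from (262,112) to (262,183), with the walnut barrel at (465,115). I'll measure both.

Run:
```python
from h import *
c=cam("wrist"); im=c["im"]
x0,y0,x1,y1=240,100,285,192
m=(im[y0:y1,x0:x1].max(axis=2)<60).astype(np.uint8)
n,l,st,ce=cv2.connectedComponentsWithStats(m); k=1+st[1:,4].argmax(); print(ce[k]+[x0,y0],st[k])
ys,xs=np.where(l==k)
r=cv2.minAreaRect(np.c_[xs+x0,ys+y0].astype(np.float32)); b=cv2.boxPoints(r); print(r)
W=onplane(c,b,99); print(W.round(1),W.mean(0)); 
e=[np.linalg.norm(W[1]-W[0]),np.linalg.norm(W[2]-W[1])]; print(e)
d=W[1]-W[0] if e[0]>e[1] else W[2]-W[1]; print("yaw",np.degrees(np.arctan2(d[1],d[0])))
# stand centre: orange circle outer
h=cv2.cvtColor(im,cv2.COLOR_BGR2HSV); 
# walnut barrel: gold ring approx
for p in [(465,115)]: print(onplane(c,[p],73))
big=cv2.resize(im[60:190,400:512],(0,0),fx=4,fy=4,interpolation=2); cv2.imwrite("pics/e.png",big)
```

```text
[269.  159.5] [29 46  1 28 28]
((269.0, 159.5), (27.0, 0.0), -90.0)
[[516.5 -79.2  99. ]
 [516.5 -79.2  99. ]
 [490.  -82.3  99. ]
 [490.  -82.3  99. ]] [503.24547744 -80.7195396   99.        ]
[np.float64(0.0), np.float64(26.744631523570355)]
yaw -173.35798685299446
[[439.42802022 118.63783676  73.        ]]
```

Run:
```python
from h import *
c=cam("wrist"); im=c["im"]
print(im[130,250:275].max(axis=1), im[165,250:275].max(axis=1), im[105:190,262].max(axis=1))
x0,y0,x1,y1=240,100,285,192
for t in (75,90,105):
    m=(im[y0:y1,x0:x1].max(axis=2)<t).astype(np.uint8)
    n,l,st,ce=cv2.connectedComponentsWithStats(m); k=1+st[1:,4].argmax(); print(t,st[k])
    ys,xs=np.where(l==k)
    r=cv2.minAreaRect(np.c_[xs+x0,ys+y0].astype(np.float32)); W=onplane(c,cv2.boxPoints(r),101); print(r,W.mean(0))
    e=[np.linalg.norm(W[1]-W[0]),np.linalg.norm(W[2]-W[1])]; print(e)
    d=W[1]-W[0] if e[0]>e[1] else W[2]-W[1]; print("yaw",np.degrees(np.arctan2(d[1],d[0])))
```

```text
[234 238 255 128  52  66  75  81  79  77  77  76  75  77  76  77  75  69
  66  78 106 148 233 230 229] [193 211 222 236 108  54  63  64  70  66  70  68  67  67  66  66  68  67
  64  56  83  92 221 224 219] [208 202 195 197 189 157  94  65  69  73  77  78  77  73  83 170 154  91
  73  74  80  78  79  77  76  75  74  77  74  76  74  73  76  74  75  74
  76  72  71  74  73  69  71  73  73  69  71  68  71  73  68  70  70  71
  70  69  68  68  70  70  67  64  68  67  68  67  65  66  65  62  50 178
 136  69  59  63  62  63  55  59 148 150 146 145 142]
75 [ 13  22  18  54 651]
((261.86407470703125, 148.78179931640625), (52.784061431884766, 16.928852081298828), 87.1375961303711) [493.71589635 -88.83947867 101.        ]
[np.float64(15.923973564341594), np.float64(50.9109166563453)]
yaw 9.5906254638511
90 [ 13  21  19  55 855]
((262.0, 148.0), (18.0, 54.0), 0.0) [492.98502858 -88.81635979 101.        ]
[np.float64(52.010055561220966), np.float64(16.914530776450068)]
yaw -174.20697762218484
105 [ 13  21  22  55 928]
((263.0320739746094, 148.26950073242188), (53.994815826416016, 20.27407455444336), 87.61405944824219) [493.13652507 -87.77435699 101.        ]
[np.float64(19.0516616840161), np.float64(52.034451418977504)]
yaw 9.268415530541404
```

The handle centre comes out at (493,−89) with a yaw of about 8°. The bar width of 16 to 17 mm agrees with the size given. I'll go down to TCP z 76 and grip.

Call:
arm_command --pt "0.75 0.1 0 0 0 0 0.6" --pt "0.72 0.09 0 0 0 -0.4 0.6" --pt "0 0 0.9 0 0 0 0.6" --pt "0 0 0.9 0 0 0 0.6" --pt "0 0 0.9 0 0 0 0.6" --pt "0 0 0.9 0 0 0 0.6" --pt "0 0 0.5 0 0 0 0.6" --pt "0 0 0 0 0 0 0.6"

```text
time: 3.22
ee_pos: [491.3, -88.5, 121.7]
eef_rot: [-0.073, 0.997, 0.001, -0.002]
ft_force: [-1.8, 0.1, -0.3]
width: 55.0
```

Run:
```python
from h import *
ims=[cam(n)["im"] for n in ("scene","side","wrist")]
cv2.imwrite("pics/f.png",np.hstack([cv2.resize(ims[0][130:250,210:350],(400,343)),cv2.resize(ims[2],(400,343))]))
```

```text
(no output)
```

View pics/f.png

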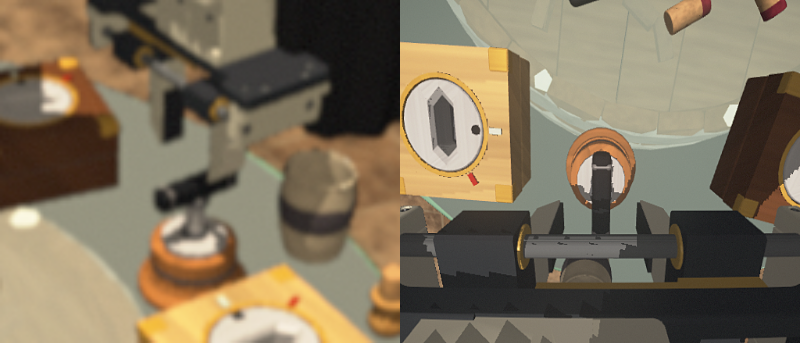

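In the wrist half the bar at x≈601 lies midway between the fingers (545 and 655). I'll finish the descent and grip.

Call:
arm_command --pt "0 0 0.9 0 0 0 0.6" --pt "0.05 0 0.9 0 0 0 0.6" --pt "0 0 0 0 0 0 0.6" --pt "0 0 0 0 0 0 0.3" --pt "0 0 0 0 0 0 0" --pt "0 0 0 0 0 0 0" --pt "0 0 0 0 0 0 0" --pt "0 0 0 0 0 0 0" --newtons 40

```text
time: 4.03
ee_pos: [492.3, -89.5, 80.2]
eef_rot: [-0.073, 0.997, -0.0, 0.001]
ft_force: [-0.1, -0.4, -0.4]
width: 26.7
```

Call:
arm_command --pt "0 0 0 0 0 0 0" --pt "0 0 0 0 0 0 0" --pt "0 0 0 0 0 0 0" --pt "0 0 -0.5 0 0 0 0" --pt "0 0 -0.9 0 0 0 0" --pt "0 0 -0.9 0 0 0 0" --pt "0 0 -0.9 0 0 0 0" --pt "0 0 0 0 0 0 0"

```text
time: 4.7
ee_pos: [493.8, -90.0, 162.9]
eef_rot: [-0.073, 0.997, -0.001, 0.003]
ft_force: [1.9, -0.3, -0.7]
width: 15.6
```

The grip closed at 15.6 mm, so the key is held. I'll carry it to a viewpoint at about (500,120), next to the walnut lock, and turn the tool by 16° clockwise.

Call:
arm_command --pt "-0.18 0.5 0 0 0 0 0" --pt "-0.18 1 0 0 0 0 0" --pt "-0.18 1 0 0 0 0 0" --pt "-0.18 1 0 0 0 0 0" --pt "-0.18 1 0 0 0 0 0" --pt "-0.18 1 0 0 0 0 0" --pt "-0.18 1 0 0 0 0 0" --pt "-0.18 1 0 0 0 0 0"

```text
time: 5.37
ee_pos: [499.2, 102.6, 157.9]
eef_rot: [-0.073, 0.997, -0.0, -0.001]
ft_force: [0.3, 0.1, -2.2]
width: 15.9
```

Call:
arm_command --pt "0 0.5 0 0 0 0 0" --pt "0 0.27 0 0 0 0.7 0" --pt "0 0 0 0 0 1 0" --pt "0 0 0 0 0 1 0" --pt "0 0 0 0 0 0 0" --pt "0 0 0 0 0 0 0" --pt "0 0 0 0 0 0 0" --pt "0 0 0 0 0 0 0"

```text
time: 6.03
ee_pos: [497.0, 120.2, 159.0]
eef_rot: [0.067, 0.998, -0.0, -0.0]
ft_force: [-0.7, 0.1, -1.9]
width: 15.6
```

Run:
```python
from h import *
c=cam("wrist"); s=sensors.sense(); print(s["time"],s["ee_pos"].round(1),R.from_quat(s["eef_rot"]).as_matrix().round(3).tolist(),s["joints"].round(2),s["width"])
print(project(c,[[444.3,120.2,73]]))
cv2.imwrite("pics/g.png",cv2.resize(c["im"],(800,600)))
```

```text
6.0833 [497.1 120.3 159.1] [[-0.991, 0.135, -0.0], [0.135, 0.991, -0.0], [0.0, -0.0, -1.0]] [ 0.09  0.38  1.66 -0.    1.1  -1.35] 15.701696682670793
[[248.11860308 136.16542792]]
```

View pics/g.png

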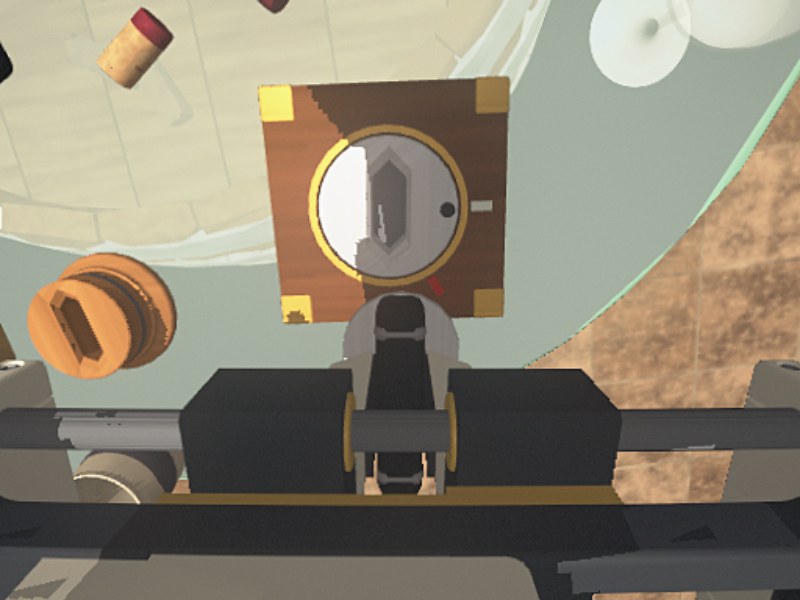

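The wrist view (800×600) shows the socket rim tips at (389,146) and (390,255), the barrel spanning x 317–463 and y 134–278, and the dot at (447,210). The held bar runs from ring (400,333) to ring (400,480).

Run:
```python
from h import *
c=cam("wrist"); s=sensors.sense(); T=R.from_quat(s["eef_rot"]).as_matrix()
def g(p,z): return onplane(c,[[p[0]*.64,p[1]*.64]],z)[0]
A={n:g(p,73) for n,p in dict(tipT=(389,146),tipB=(390,255),dot=(447,210),white=(481,206),red=(437,287),bl=(317,207),br=(463,207),bt=(389,134),bb=(389,278)).items()}
for n in A: print(n,A[n].round(1))
C=(A["bl"]+A["br"]+A["bt"]+A["bb"])/4; print("barrel C",C, "tips mid",(A["tipT"]+A["tipB"])/2)
d=A["tipT"]-A["tipB"]; print("socket yaw",np.degrees(np.arctan2(-d[1],-d[0])), "tool yaw",np.degrees(np.arctan2(-T[1,0],-T[0,0])))
for n in("dot","white","red"): v=A[n]-C; print(n,np.degrees(np.arctan2(v[1],v[0])))
zt=s["ee_pos"][2]-34.2+58
print("handle mid",(g((400,333),zt)+g((400,480),zt))/2,g((400,333),zt),g((400,480),zt),"len",np.linalg.norm(g((400,333),zt)-g((400,480),zt)),"tcp",s["ee_pos"])
```

```text
tipT [411.5 125.6  73. ]
tipB [466.7 118.3  73. ]
dot [447.1 151.2  73. ]
white [447.4 169.1  73. ]
red [487.8 141.4  73. ]
bl [436.4  84.1  73. ]
br [446.7 159.7  73. ]
bt [405.8 126.4  73. ]
bb [479.3 116.   73. ]
barrel C [442.04363825 121.55323486  73.        ] tips mid [439.11667471 121.98297239  73.        ]
socket yaw -7.524523424096121 tool yaw -7.748391850845092
dot 80.30472256223456
white 83.5415330015359
red 23.435131199038004
handle mid [497.70201705 119.52378933 182.92353463] [471.03905863 123.12920707 182.92353463] [524.36497548 115.91837158 182.92353463] len 53.81124005557573 tcp [497.11126512 120.29448889 159.12353463]
```

Both views put the barrel centre at about (443,121), and the key is lined up to within half a degree. I'll move over the socket and lower in steps.

Call:
arm_command --pt "0.55 -0.07 0 0 0 0 0" --pt "0.8 -0.09 0 0 0 0 0" --pt "0.82 -0.09 0 0 0 0 0" --pt "0 0 0 0 0 0 0" --pt "0 0 0.4 0 0 0 0" --pt "0 0 0.4 0 0 0 0" --pt "0 0 0.1 0 0 0 0" --pt "0 0 0 0 0 0 0"

```text
time: 6.8
ee_pos: [442.5, 121.6, 136.3]
eef_rot: [0.068, 0.998, -0.0, -0.001]
ft_force: [-0.5, -0.5, -2.9]
width: 15.5
```

Run:
```python
from h import *
s=sensors.sense(); print(s["ee_pos"].round(1),s["ft_force"].round(1))
c=cam("wrist")["im"]; d=cam("scene")["im"]
cv2.imwrite("pics/i.png",np.hstack([cv2.resize(c[60:320,130:380],(385,400)),cv2.resize(d[120:215,175:270],(400,400),interpolation=2)]))
```

```text
[442.5 121.6 136.3] [-0.5 -0.5 -2.9]
```

View pics/i.png

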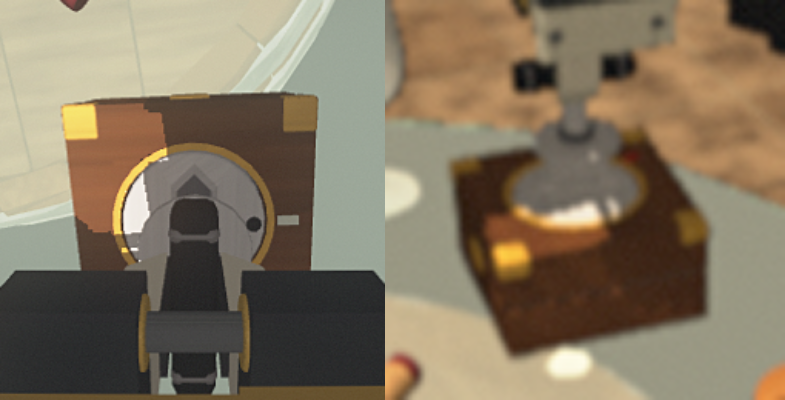

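The bit is over the hole: the tip of the hole shows at about (190,178), in line with the handle, and the collar is centred on the barrel. Lowering further.

Call:
arm_command --pt "0 0 0.2 0 0 0 0" --pt "0 0 0.2 0 0 0 0" --pt "0 0 0.2 0 0 0 0" --pt "0 0 0.2 0 0 0 0" --pt "0 0 0.15 0 0 0 0" --pt "0 0 0.15 0 0 0 0" --pt "0 0 0 0 0 0 0" --pt "0 0 0 0 0 0 0"

```text
time: 7.57
ee_pos: [442.5, 121.7, 109.0]
eef_rot: [0.068, 0.998, -0.0, -0.0]
ft_force: [-0.1, -0.6, -2.7]
width: 15.5
```

There's no contact force and the bit is about 22 mm in. I'll lower a touch more and turn clockwise.

Call:
arm_command --pt "0 0 0.06 0 0 0 0" --pt "0 0 0 0 0 0 0" --pt "0 0 0 0 0 0.8 0" --pt "0 0 0 0 0 0.8 0" --pt "0 0 0 0 0 0.8 0" --pt "0 0 0 0 0 0.8 0" --pt "0 0 0 0 0 0.8 0" --pt "0 0 0 0 0 0 0"

```text
time: 8.23
ee_pos: [442.5, 121.8, 107.9]
eef_rot: [0.275, 0.961, 0.0, 0.0]
ft_force: [-1.6, 0.9, -1.9]
width: 15.9
```

Call:
arm_command --pt "0 0 0 0 0 0.8 0" --pt "0 0 0 0 0 0.8 0" --pt "0 0 0 0 0 0.8 0" --pt "0 0 0 0 0 0.8 0" --pt "0 0 0 0 0 0.8 0" --pt "0 0 0 0 0 0.8 0" --pt "0 0 0 0 0 0.8 0" --pt "0 0 0 0 0 0 0"

```text
time: 8.9
ee_pos: [442.4, 121.5, 107.8]
eef_rot: [0.54, 0.841, -0.0, -0.0]
ft_force: [-1.5, -0.7, -1.3]
width: 15.7
```

Run:
```python
from h import *
s=sensors.sense(); c=cam("wrist"); T=R.from_quat(s["eef_rot"]).as_matrix()
print(s["ee_pos"].round(1),s["ft_force"].round(1),s["wrist_torque"].round(2),"tool yaw",np.degrees(np.arctan2(-T[1,0],-T[0,0])),s["joints"].round(2))
C=np.array([443,121.3,73]); 
for n,a in (("white",83.5),("red",23.4)):
    print(n,project(c,[C+[48*np.cos(np.radians(a)),48*np.sin(np.radians(a)),0]])/.64, "dot there",project(c,[C+[30*np.cos(np.radians(a)),30*np.sin(np.radians(a)),0]])/.64)
cv2.imwrite("pics/j.png",cv2.resize(c["im"],(800,600)))
```

```text
[442.4 121.5 107.8] [-1.5 -0.7 -1.3] [-0.17  0.17  0.08] tool yaw -65.41384044225521 [ 0.1   0.37  1.87 -0.    0.91 -0.33]
white [[458.42561228 251.66905793]] dot there [[435.64937488 286.91273618]]
red [[506.52494946 344.38039615]] dot there [[466.59839824 343.63205364]]
```

View pics/j.png

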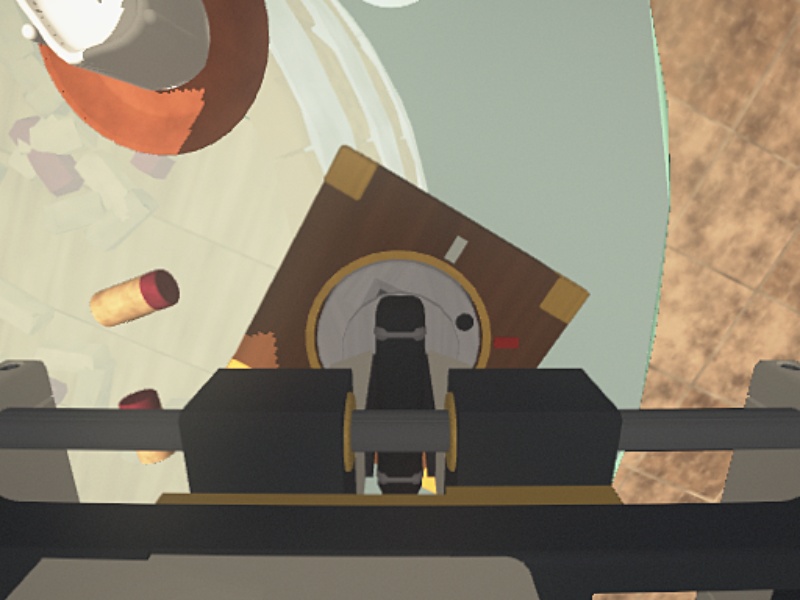

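The dot is now at (464,322), the red mark at (507,343) and the white mark at (456,249). I'll work out the angle remaining.

Run:
```python
from h import *
c=cam("wrist")
P=onplane(c,np.array([[464,322],[507,343],[456,249]])*.64,73); C=np.array([443,121.3,73])
for C in (C,C+[0,1.5,0],C+[-1.5,0,0]):
  v=P-C; print(np.degrees(np.arctan2(v[:,1],v[:,0])),np.linalg.norm(v,axis=1))
```

```text
[43.55925553 24.4305812  85.44578459] [30.05543295 48.21295306 48.48088335]
[41.41427931 22.78689876 85.30054616] [29.04212556 47.61215803 46.98577034]
[41.65823389 23.71366723 83.68353519] [31.15957554 49.58252896 48.6229837 ]
```

About 18.7° remains, and the planned figure was 18.4°. Turning another 3.1 units.

Call:
arm_command --pt "0 0 0 0 0 0.8 0" --pt "0 0 0 0 0 0.8 0" --pt "0 0 0 0 0 0.8 0" --pt "0 0 0 0 0 0.7 0" --pt "0 0 0 0 0 0 0" --pt "0 0 0 0 0 0 0" --pt "0 0 0 0 0 0 0" --pt "0 0 0 0 0 0 0"

```text
time: 9.67
ee_pos: [442.3, 121.5, 107.7]
eef_rot: [0.668, 0.744, -0.0, -0.0]
ft_force: [-2.3, -2.1, -0.4]
width: 15.6
```

Run:
```python
from h import *
s=sensors.sense(); print(s["ee_pos"].round(1),s["ft_force"].round(1),s["wrist_torque"].round(2))
c=cam("wrist"); im=c["im"]; C=np.array([443,121.3,73])
g=im.max(axis=2).astype(int)
# dark dot blob on the barrel, within the annulus 25..35 mm from C
v,u=np.mgrid[150:236,200:340]; uv=np.c_[u.ravel(),v.ravel()]
P=onplane(c,uv,73)-C; r=np.hypot(P[:,0],P[:,1]); a=np.degrees(np.arctan2(P[:,1],P[:,0]))
I=im[uv[:,1],uv[:,0]].astype(int)
d=(r>25)&(r<35)&(I.max(1)<60)&(a>0)&(a<90); print("dot",d.sum(),np.median(a[d]),r[d].mean(),uv[d].mean(0))
q=(r>38)&(r<58)&(I[:,2]>90)&(I[:,1]<60); print("red",q.sum(),np.median(a[q]),r[q].mean(),uv[q].mean(0))
cv2.imwrite("pics/k.png",cv2.resize(im[140:250,180:360],(0,0),fx=4,fy=4,interpolation=2))
```

```text
[442.3 121.5 107.7] [-2.3 -2.1 -0.4] [-0.51  0.47  0.04]
dot 90 25.142688184679017 30.272282923631696 [296.94444444 205.97777778]
red 130 24.808014792928468 47.72296995820272 [321.46923077 198.50769231]
```

View pics/k.png

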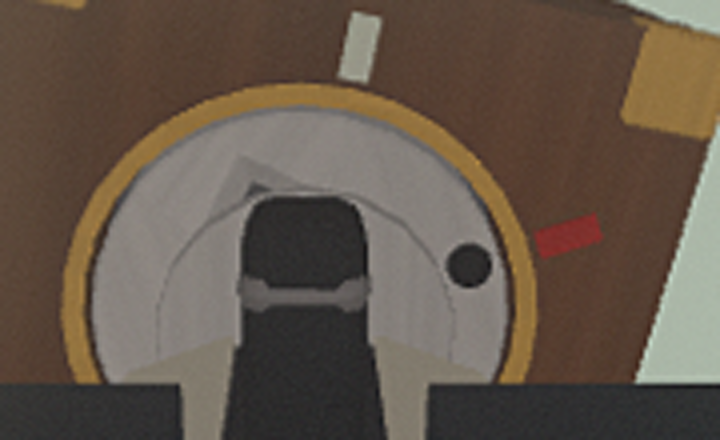

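The dot is at 25.1° and the red mark at 24.8°, so they line up, and the dot is visibly in line with the mark. I'll release and retreat straight up.

Call:
arm_command --pt "0 0 0.02 0 0 0 0" --pt "0 0 0 0 0 0 0.15" --pt "0 0 0 0 0 0 0.3" --pt "0 0 0 0 0 0 0.45" --pt "0 0 0 0 0 0 0.45" --pt "0 0 0 0 0 0 0.45" --pt "0 0 0 0 0 0 0.45" --pt "0 0 0 0 0 0 0.45"

```text
time: 10.38
ee_pos: [442.8, 121.8, 107.3]
eef_rot: [0.669, 0.743, 0.0, 0.0]
ft_force: [-0.4, -0.1, -0.7]
width: 40.9
```

Call:
arm_command --pt "0 0 -0.3 0 0 0 0.45" --pt "0 0 -0.6 0 0 0 0.45" --pt "0 0 -0.8 0 0 0 0.45" --pt "0 0 -0.8 0 0 0 0.45" --pt "-0.8 0 -0.5 0 0 0 0.45" --pt "-0.8 0 0 0 0 0 0.45" --pt "-0.8 0 0 0 0 0 0.45" --pt "0 0 0 0 0 0 0.45"

```text
time: 11.05
ee_pos: [449.4, 59.7, 183.1]
eef_rot: [0.67, 0.743, 0.0, 0.001]
ft_force: [0.7, -1.3, 0.3]
width: 41.4
```

Run:
```python
from h import *
s=sensors.sense(); print(s["ee_pos"].round(1),s["ft_force"].round(1),s["width"])
c=cam("wrist"); im=c["im"]; d=cam("scene")["im"]
C=np.array([443,121.3,73])
v,u=np.mgrid[0:260,100:420]; uv=np.c_[u.ravel(),v.ravel()]
P=onplane(c,uv,73)-C; r=np.hypot(P[:,0],P[:,1]); a=np.degrees(np.arctan2(P[:,1],P[:,0])); I=im[uv[:,1],uv[:,0]].astype(int)
m=(r>25)&(r<35)&(I.max(1)<60)&(a>10)&(a<60); print("dot",m.sum(),np.median(a[m]),r[m].mean())
q=(r>38)&(r<58)&(I[:,2]>90)&(I[:,1]<60)&(a>0)&(a<60); print("red",q.sum(),np.median(a[q]))
cv2.imwrite("pics/l.png",np.hstack([cv2.resize(im[0:280,100:420],(457,400)),cv2.resize(d[130:215,175:248],(343,400),interpolation=2)]))
```

```text
[449.4  59.7 183.1] [ 0.7 -1.3  0.3] 41.41515751847746
dot 55 24.079339391702923 29.989174481256796
red 32 24.578897260722933
```

View pics/l.png

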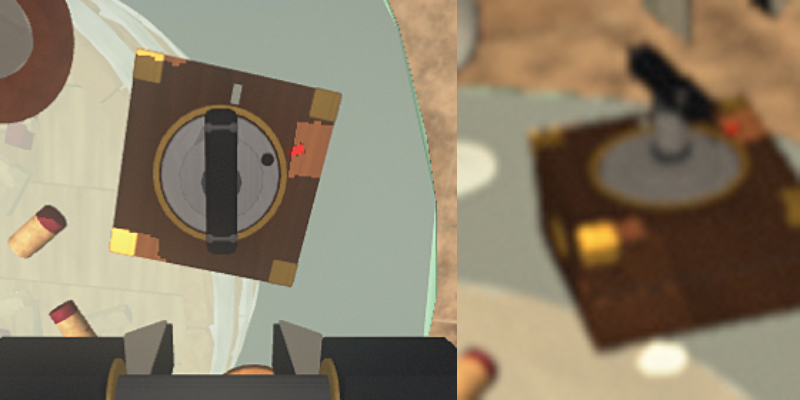

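The last view shows the key upright with its collar flat on the barrel and the dot at (267,159) level with the red mark at (298,150). The gripper is clear, so I'm handing in.

```bash
python3 -c "
from rig import close_job; print(close_job())"
```

```text
the job is handed in; nothing more can be done
None
```

I took the T-key from its stand, put its bit fully down into the walnut case's socket and turned it clockwise until the black dot reached the red mark. I then let go, backed the gripper clear and handed the job in at about 11 s.

- **Dot at the red mark:** after release the dot measured 24.1° and the red mark 24.6° around the barrel, so they agree to about half a degree.
- **Key seated:** the last pictures show the key upright with its collar flat on the barrel. The tool's height when I let go was within about 0.1 mm of the fully-in value.
- **Forces:** every wrist force reading at the end of a move was under about 4 N.
- **Pine case:** the arm never went near it. I didn't measure its lock again at the end.
- **Disagreement:** two early views put the barrel centre about 2 mm apart, which is within the calibration error and the bit's play.

No check failed.

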